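Swing home, torque and cover the isolator link of a UPS battery module

ROBOT

A 6-joint arm with a two-finger parallel gripper is mounted at the origin on a cart in front of the work surface, level with it; the furniture and walls round the work are solid. World frame = base frame: x ahead of the robot, y to its left, z up, the work surface at z = 0. Lengths are in mm, angles in rad, forces in N, time in s.
With the tool pointing down it reaches from about 300 to 775 mm from the base axis. Payload 14.6 kg.
Tool frame: the origin (TCP) lies midway between the tips of the shut fingers; the grasp point (between the pads) lies 19 mm behind it; z points along the fingers, y is the line along which they close (so a half turn about z gives the same grasp; the last joint's range is limited). The gripper opens to 94 mm and grips with 3 to 60 N. Pads are 16 mm wide; open, the fingers measure 119 mm over their backs; the gripper's body (75 mm by 177 mm) begins 78 mm behind the grasp point.
Start: joints at [1.034, 0.3, 1.521, -0, 1.321, -0.067], TCP at [248.985, 490.404, 205.446] pointing down, gripper open.
Joint ranges: [-3.03, 3.03], [-0.79, 2.21], [0.23, 2.52], [-1.04, 4.18], [0, 3.07], [-2.55, 2.55]. Speed limits (rad/s): [2.22, 2.22, 2.57, 3.14, 3.14, 3.14].

INTERFACE

Orientations are given as [roll, pitch, yaw] about the fixed x, y, z axes, in that order (R = Rz(yaw) Ry(pitch) Rx(roll)).
In Python, from cell import manip, camera gives the robot as it stands.
- The arm moves only by the tool move_arm, never from a script. Its arguments are lists of equal length, an entry for each row: "dp": the shift along the world's x, y, z in mm, a list of three; "rotation": the turn, a rotation vector about the world's x, y, z in rad, a list of three; "hand": the opening, from 0 (shut) to 1 (fully open). A call has 1 to 10 rows; each row shifts and turns the commanded pose from where the row before left it; what a row does not reach is not made up. A row lasts 1/8 s, in which the tool goes at most 62.5 mm and 10.7 degrees, less where a joint would pass 70% of its speed; a pose out of reach is approached as far as the arm can. A call with a gripper value outside its range is refused whole. The fingers move at their own pace and stop on an object; "newtons" is the grip in N (left out, the last holds). Time passes only in rows, so rows that do not move let the fingers close. It gives the time, the measured TCP pose, the force, the opening and the grip force at its end, in the units of the state.
- manip.read_state(): the state, without advancing time (a new reading comes with each control period).
- camera(name): name is "scene" or "top" or "wrist"; returns a dict with "image" (400x640x3 uint8, red, green, blue), "fx", "fy", "cx", "cy" (pixels), "k1" (the pictures are not rectified: a ray, as slopes to the right and down, at radius r is drawn at 1 + k1 r^2 times it, then the intrinsics apply), "R" (3x3) and "t" (3): a world point X has camera coordinates R X + t; the wrist camera has in their place "mount" (4x4, takes a point from camera to tool coordinates, whose origin is the TCP and whose axes are the flange's). Camera axes: x right, y down, z forward; pixel columns grow to the right and rows downward; lengths in mm; the calibration is good to about 2 mm. A picture is of the moment at which its call begins: read the wrist's pose just before it. There is no depth.
- manip.sign_off(): hands the job in; it is judged then, once.
The state is a dict: "clock": time; "joints": joint angles; "qd": joint speeds; "effort": joint torques, N m; "eef_pos": TCP position; "eef_rot": TCP orientation; "wrist_force": force on the tool from outside, world axes, zero at the start; "moment": the same for the moment, N m; "finger_gap": finger opening in mm; "finger_force": force on a finger pad.
Only numpy, scipy, OpenCV 4.12 (cv2) and the standard library are available. Lean on these libraries where they do the work, as an engineer would, in place of code of your own. Each camera call takes 0.05 s, during which the arm holds its last target. There are 200 camera calls.

TASK

Put the battery module back in circuit: swing its copper link fully home under the terminal bolt, then push the torque wrench standing on the bolt clockwise until the bolt is seated and the handle breaks over, and stop there, well before the handle is bent to its end stop. Take the wrench off, lay it flat on the desk beside or in front of the module without dropping it, and shut the terminal cover fully. Leave the keys, tape roll, stapler and calculator where they are.

Things in the scene. Friction and masses are not known exactly. Their poses are not given: they have to be found in the camera images.
- pack: UPS battery module, heavy, fixed: two black batteries with grey tops side by side in a steel tray, 104 (x) x 156 (y) mm, tops 102 mm above the desk. Origin: centre of its underside on the desk; x points to its rear, y to its left, z up. At x = +42 mm a grey upright wall, 146 mm high, carries the cover. Link pivot at x = -12, y = +50 mm; bolt at x = -12, y = -40 mm.
- bolt_top (a point): Centre of the top of the terminal bolt's upright black hex head (30 mm across flats, 27 mm high, washer beneath), 141 mm above the desk; hidden in the wrench's socket at the start, which slides straight up off it with little friction.
- bolt (a joint): Angle of the terminal bolt, rad: 0 at the start (loose), grows clockwise seen from above; runs down against light friction (0.22 N m), seated at a hard stop at 0.60. It stays where it is left.
- link (a joint): Angle of the copper link, rad: 0 is fully home (hard stop: its notch round the bolt's shank, the bar pointing along the module's -y); at angle t the bar points along (-sin t, -cos t) in the module's x, y, so it swings out to the front. Starts at 0.8 to 1.3. Friction 0.05 N m, stays where left. Bar 22 mm wide, reaching 105 mm from its pivot, 106 to 111 mm above the desk, just below the socket.
- link_pivot (a point): Point on the link's vertical pivot, on top of the bar.
- link_knob (a point): Black upright insulating knob on the link to push it by, 15 to 18 mm in diameter, from 111 to 144 mm above the desk, 40 mm from the link's pivot; the point lies on its axis 136 mm above the desk.
- wrench: Loose steel break-over torque wrench, 0.3 kg, 220 mm long. Origin: centre of the lower rim of its socket (45 mm across, 31 mm high, hex 25 mm deep, 1.6 mm wider than the bolt head); z up, handle along -x, its axis 19 mm above the rim. Starts on the bolt, rim 116 mm above the desk; the handle droops up to 0.1 rad. Centre of mass 65 mm from the socket's axis.
- shank (a point): Middle of the square steel shank behind the break-over yoke, on the handle's axis, 77 mm from the socket's axis; 18 mm wide, 20 mm high: the place to grip for lifting, near the centre of mass, so that the socket stays level. The break-over pivot is 50 mm from the socket's axis.
- handle_end (a point): Point on the handle's axis near the free end of the black rubber grip, 196 mm from the socket's axis; the grip is 23 to 25 mm thick and runs from 106 to 198 mm.
- breakover (a joint): Bend of the handle at its break-over pivot, rad: 0 straight; grows when the handle is pushed clockwise (from above) beyond its set torque, 0.65 N m at the pivot: about 8 N at 135 mm from the bolt, against 2 N while the bolt turns. Once tripped (over 0.12) it gives at nearly the same force to its end stop at 0.50 (over 0.42 is too far); springs back to 0 when let go.
- cover (a joint): Angle of the grey terminal cover, rad: 0 shut and level; starts open at 1.85 to 2.0, leaning back. Reaches 90 mm from its hinge, 158 mm wide, plate 3 mm with 34 mm skirts on its inner face at front and sides. Pushed forward from behind past upright (below 1.4) it falls shut by itself, slowed a little. Shut, its top is 151 mm above the desk. It cannot shut with the wrench on the bolt.
- cover_hinge (a point): Middle of the cover's hinge, which runs along the module's y, at x = +42 mm of the module, 148 mm above the desk.
- cover_mid (a point): Middle of the cover's outer face, 45 mm from the hinge.
- keys: Bunch of keys, 84 x 118 x 8 mm, lying in front of the module on the left; origin at its underside. Leave it.
- tape_clear_b: Roll of clear tape lying flat, 92 mm across, 50 mm high, to the right of the module; origin at its underside. Leave it. The desk in front of it and in front of the module is free but for the keys.
- stapler: Black stapler, 36 x 148 x 49 mm, far left; origin at its underside. Leave it.
- calculator: Desk calculator, 128 x 86 x 16 mm, on the papers to the left; origin at its underside. Leave it.

How it is judged (in metres and radians):
On the way, in this order (a step that is already met when the one before it is completed fails the run):
1. the copper link is swung home under the bolt head (value of joint link below 0.07 rad), for 0.1 s.
2. the bolt is seated and the wrench's handle has broken over, with the link home (value of joint breakover above 0.12 rad and value of joint link below 0.07 rad and value of joint bolt above 0.55 rad), for 0.02 s.
3. the wrench is off the bolt and lies flat on the desk, let go, at rest (height (world z) of wrench below 0.03 m and height (world z) of handle_end below 0.04 m and horizontal distance between wrench and bolt_top above 0.055 m and linear speed of wrench below 0.03 m/s and contact force between the fingers and wrench below 0.1 N), for 0.2 s.
At the end, for the whole second after the job is handed in: the link is home (within 0.07 rad), the bolt seated (joint over 0.55 rad), the cover shut (within 0.06 rad), and the wrench lies flat on the desk (socket rim below 30 mm, handle end below 40 mm), beside the module (socket over 55 mm from the bolt), at rest and let go (all of step 3 and value of joint link below 0.07 rad and value of joint bolt above 0.55 rad and value of joint cover below 0.06 rad); the robot touches nothing.
It fails at once if the handle is bent to its end stop (over 0.42 rad): the bolt is overtightened (value of joint breakover above 0.42 rad).
It fails at once if the wrench is dropped or thrown (faster than 1.3 m/s) (linear speed of wrench above 1.3 m/s).
It fails at once if the keys, tape roll, stapler or calculator is moved by more than 30 mm (distance of any of keys, tape_clear_b, stapler, calculator from where it was at the start of the episode above 0.03 m).
It also fails if it takes over 72 s, if anything falls off the work surface, if the arm or the gripper's body presses on something with over 40 N, if the wrist force passes 120 N, or if a joint passes its speed limit or range.

## Working session

There is one attempt and no reset: what is moved stays moved. The work goes in short steps, Python scripts to look and compute and a tool call to move; the robot and the scene stay as the last step left them, time stands still between calls to the robot, and variables do not carry over. Pictures are saved under pics/ and viewed, at most 10 in all, crops included, and the job is handed in when it is done.

Besides the shell and the picture viewer there is one more tool, called after "Request:" as a command line: name --argument value ..., lists and objects as JSON in quotes. move_arm: Moves the arm, as the interface text tells. Its arguments: {"type":"object","properties":{"dp":{"type":"array","items":{"type":"array","items":{"type":"number"}}},"rotation":{"type":"array","items":{"type":"array","items":{"type":"number"}}},"hand":{"type":"array","items":{"type":"number"}},"newtons":{"type":"number"}},"required":["dp","rotation","hand"]}

```bash
mkdir -p pics; ls
cat > h.py <<'E'
import numpy as np, cv2
from cell import manip, camera
def ray(c,u,v):
    K=np.array([[c['fx'],0,c['cx']],[0,c['fy'],c['cy']],[0,0,1]],float)
    # r-> (1+k1 r^2) r
    d=np.array([(u-c['cx'])/c['fx'],(v-c['cy'])/c['fy']]); p=d.copy()
    for _ in range(30): p=d/(1+c['k1']*(p@p))
    R=np.array(c['R']);t=np.array(c['t'])
    return -R.T@t, R.T@np.array([p[0],p[1],1])
def onz(c,u,v,z):
    o,d=ray(c,u,v); return o+d*(z-o[2])/d[2]
def proj(c,X):
    x=np.array(c['R'])@np.array(X,float)+np.array(c['t']); p=x[:2]/x[2]; p=p*(1+c['k1']*(p@p))
    return np.array([p[0]*c['fx']+c['cx'],p[1]*c['fy']+c['cy']])
def two(c1,p1,c2,p2):
    o1,d1=ray(c1,*p1);o2,d2=ray(c2,*p2)
    A=np.stack([d1,-d2],1);s=np.linalg.lstsq(A,o2-o1,rcond=None)[0]
    a=o1+d1*s[0];b=o2+d2*s[1];return (a+b)/2,np.linalg.norm(a-b)
def save(c,n): cv2.imwrite('pics/'+n+'.png',c['image'][:,:,::-1])
E
python3 - <<'E'
from h import *
import pickle
for n in('scene','top'):
    c=camera(n);save(c,n+'0');pickle.dump(c,open(n+'0.pkl','wb'));print(n,{k:np.round(v,3).tolist() for k,v in c.items() if k!='image'})
print(manip.read_state())
E
```

```text
pics
scene {'fx': 410.576, 'fy': 410.576, 'cx': 318.558, 'cy': 197.29, 'k1': -0.037, 'R': [[0.73, -0.683, 0.007], [-0.326, -0.358, -0.875], [0.6, 0.637, -0.484]], 't': [-393.702, 309.812, 1097.011]}
top {'fx': 483.395, 'fy': 483.395, 'cx': 320.504, 'cy': 203.836, 'k1': 0.041, 'R': [[-0.04, -0.999, 0.001], [-0.978, 0.039, -0.206], [0.206, -0.009, -0.979]], 't': [58.427, 594.238, 1641.129]}
{'clock': 0.1, 'joints': array([ 1.03442899e+00,  3.00432531e-01,  1.52146363e+00,  2.18239059e-05,
        1.32069535e+00, -6.66109665e-02]), 'qd': array([ 0.00234672, -0.00237005, -0.00138881, -0.00023893,  0.00065862,
       -0.00079231]), 'effort': array([ 7.98927977e-04, -5.32636714e+01, -3.53284335e+01,  7.09232013e-02,
        2.34601140e-02, -6.23738083e-05]), 'eef_pos': array([248.86253146, 490.23954911, 204.95716848]), 'eef_rot': array([-3.14059741e+00, -8.75786509e-05,  2.67183083e+00]), 'wrist_force': array([ 0.78946696, -0.36416461, -0.65267235]), 'moment': array([-0.03185439,  0.04922041,  0.04396739]), 'finger_force': 0.0, 'finger_gap': 94.00961428611724}
```

View pics/scene0.png

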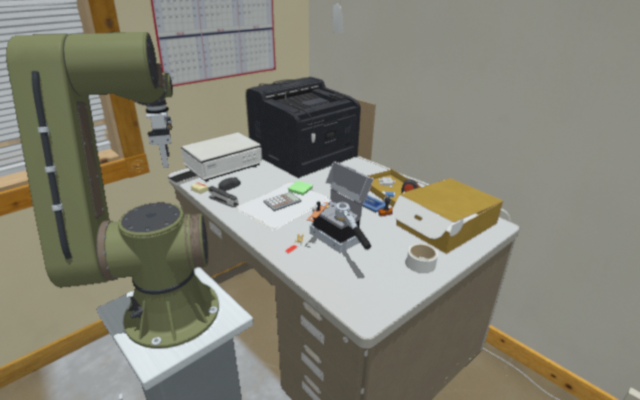

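View pics/top0.png

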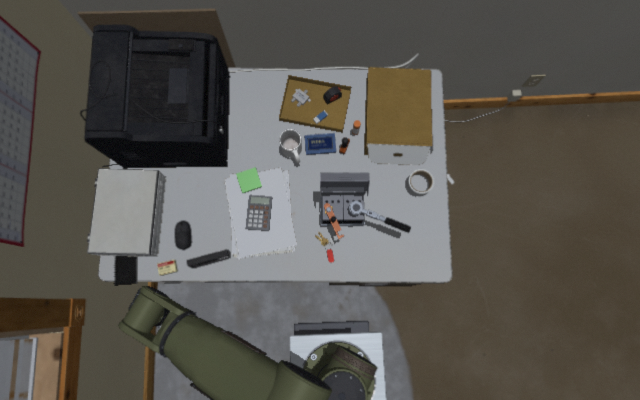

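The scene view shows the pack in the middle (~340,220) with its cover open. In the top view the socket is near (356,208), the handle end near (409,230), and the link points forward from about (329,208).

Run:
```python
import cv2,numpy as np
t=cv2.imread('pics/top0.png')[165:265,305:425];s=cv2.imread('pics/scene0.png')[160:260,280:400]
a=cv2.resize(t,None,fx=5,fy=5,interpolation=cv2.INTER_CUBIC);b=cv2.resize(s,None,fx=5,fy=5,interpolation=cv2.INTER_CUBIC)
cv2.imwrite('pics/a.png',a);cv2.imwrite('pics/b.png',b)
```

```text
(no output)
```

View pics/a.png

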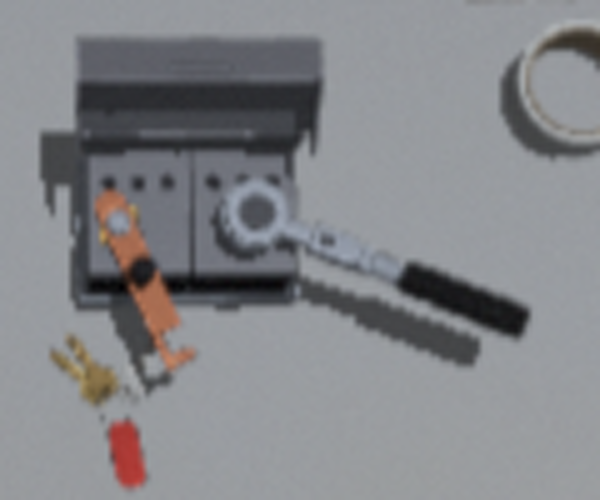

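View pics/b.png

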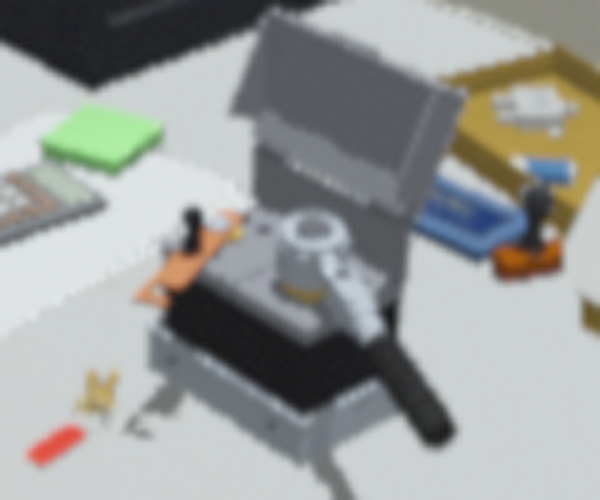

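Crop a (top, 5x) shows the socket top (258,210), pivot (119,221), knob top (142,270), link tip (~170,340) and grip end (520,317). Crop b (scene, 5x) shows the knob top (193,214), socket top (313,228) and grip end (437,432).

Run:
```python
from h import *
import pickle
c=pickle.load(open('top0.pkl','rb'));s=pickle.load(open('scene0.pkl','rb'))
T=lambda x,y:(305+x/5-.4,165+y/5-.4)
S=lambda x,y:(280+x/5-.4,160+y/5-.4)
P=lambda x,y,z:onz(c,*T(x,y),z).round(1)
print('sock',P(258,210,147),onz(s,*S(313,226),147).round(1), two(c,T(258,210),s,S(313,226)))
piv=P(119,221,116);kn=P(142,269,144);print('piv',piv,'knob',kn,onz(s,*S(193,213),144).round(1))
print('hend',two(c,T(517,316),s,S(433,425)),P(517,316,130))
print('pack corners z102',P(84,150,102),P(292,150,102),P(88,280,102),P(297,280,102))
print('wall top z146',P(80,138,146),P(296,138,146))
print('cover top edge',two(c,T(79,38),s,S(270,12)),two(c,T(322,38),s,S(465,90)))
print('tape',P(590,85,50),'keys',P(95,380,4),P(127,455,4))
```

```text
sock [564.  -83.2 147. ] [568.1 -78.3 147. ] (array([563.23064347, -82.84595381, 150.87734648]), np.float64(0.03934351325776814))
piv [566.4   9.1 116. ] knob [527.7  -4.1 144. ] [526.3 -10.2 144. ]
hend (array([ 488.45520567, -253.7873237 ,  122.23653104]), np.float64(3.0362741501953123)) [ 488.4 -253.4  130. ]
pack corners z102 [620.1  30.7 102. ] [ 614.4 -112.7  102. ] [529.   31.7 102. ] [ 523.3 -110.9  102. ]
wall top z146 [618.3  33.6 146. ] [ 612.6 -111.5  146. ]
cover top edge (array([655.59047104,  38.48070345, 234.25601877]), np.float64(18.988396152707313)) (array([ 657.4071363 , -122.81932029,  231.10226543]), np.float64(1.3712780022271833))
tape [ 665.3 -333.5   50. ] keys [473.2  28.5   4. ] [418.6   7.9   4. ]
```

Request:
move_arm --dp '[[0,-30,5],[20,-45,5],[25,-50,0],[30,-50,0],[30,-50,0],[30,-50,0],[30,-50,0],[30,-45,0],[30,-40,0],[20,-30,0]]' --rotation '[[0,0,-0.17],[0,0,-0.17],[0,0,-0.17],[0,0,-0.17],[0,0,-0.17],[0,0,-0.17],[0,0,-0.17],[0,0,-0.17],[0,0,-0.17],[0,0,-0.17]]' --hand '[0,0,0,0,0,0,0,0,0,0]'

```text
clock: 1.35
eef_pos: [494.7, 48.6, 215.1]
eef_rot: [-3.141, 0.0, 0.965]
wrist_force: [-0.3, 0.4, 0.8]
finger_gap: 0.5
finger_force: 0.0
```

Request:
move_arm --dp '[[5,-5,0],[5,-5,0],[4,-5,0],[4,-5,0],[4,-5,0],[2,-3,0],[0,0,0]]' --rotation '[[0,0,-0.16],[0,0,-0.16],[0,0,-0.16],[0,0,-0.16],[0,0,-0.16],[0,0,-0.165],[0,0,0]]' --hand '[0,0,0,0,0,0,0]'

```text
clock: 2.22
eef_pos: [517.9, 22.3, 215.1]
eef_rot: [-3.142, 0.001, 0.008]
wrist_force: [0.1, 0.2, 0.4]
finger_gap: 0.5
finger_force: 0.0
```

```bash
cat >> h.py <<'E'
from scipy.spatial.transform import Rotation as Ro
def wrist():
    s=manip.read_state();c=camera('wrist')
    T=np.eye(4);T[:3,:3]=Ro.from_euler('xyz',s['eef_rot']).as_matrix();T[:3,3]=s['eef_pos']
    W=np.linalg.inv(T@np.array(c['mount']));c['R']=W[:3,:3];c['t']=W[:3,3];return c,s
E
python3 - <<'E'
from h import *
import pickle
c,s=wrist();save(c,'w0');pickle.dump(c,open('w0.pkl','wb'));print(s['eef_pos'],s['eef_rot'])
for X in [(527.7,-4.1,144),(566.4,9.1,112),(564,-83,147),(519,21,120)]: print(proj(c,X))
E
```

```text
[517.88518756  22.28648248 215.13748143] [-3.14157111e+00  6.63105247e-04  7.54049752e-03]
[349.68543883 202.04803981]
[334.38805625 156.02592103]
[440.9725598  163.45370795]
[322.04529675 204.29557413]
```

View pics/w0.png

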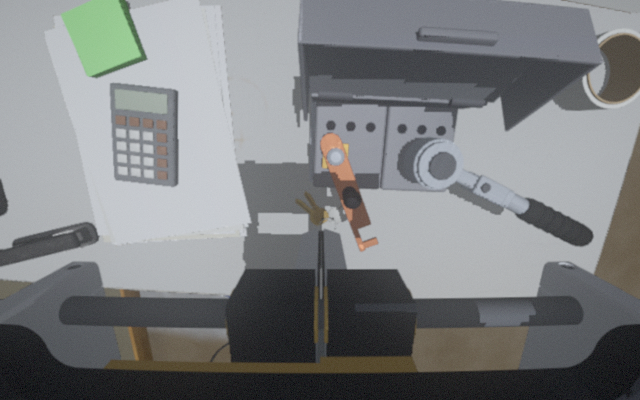

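The wrist view agrees with the estimates: knob at (352,198), pivot at (335,157), socket at (437,163). The shut fingers are to the left of the knob. Lowering beside the knob.

Request:
move_arm --dp '[[0,2,-40],[0,0,-40],[0,0,-13],[0,0,0],[2,-6,0],[3,-8,0],[3,-8,0],[4,-8,0]]' --rotation '[[0,0,0],[0,0,0],[0,0,0],[0,0,0],[0,0,0],[0,0,0],[0,0,0],[0,0,0]]' --hand '[0,0,0,0,0,0,0,0]'

```text
clock: 3.28
eef_pos: [531.2, -5.6, 123.3]
eef_rot: [-3.14, -0.003, 0.007]
wrist_force: [3.4, 7.5, 1.4]
finger_gap: 0.5
finger_force: 3.1
```

Request:
move_arm --dp '[[-3,-4,0],[1,-7,0],[4,-5,0],[5,-5,0],[4,-3,0],[3,-1,0],[2,0,0]]' --rotation '[[0,0,0],[0,0,0],[0,0,0],[0,0,0],[0,0,0],[0,0,0],[0,0,0]]' --hand '[0,0,0,0,0,0,0]'

```text
clock: 4.15
eef_pos: [546.1, -30.9, 122.3]
eef_rot: [3.141, 0.0, 0.007]
wrist_force: [-2.1, -3.1, -1.2]
finger_gap: -0.0
finger_force: 1.2
```

Run:
```python
from h import *
c,s=wrist();save(c,'w1');cv2.imwrite('pics/w1c.png',cv2.resize(c['image'][90:290,240:500,::-1],None,fx=3,fy=3))
for X in [(566.4,9.1,112),(565,-31,144),(564,-83,147)]: print(proj(c,X))
```

```text
[263.58599794 208.76150355]
[321.24983086 226.29917588]
[410.79441561 230.01087914]
```

View pics/w1c.png

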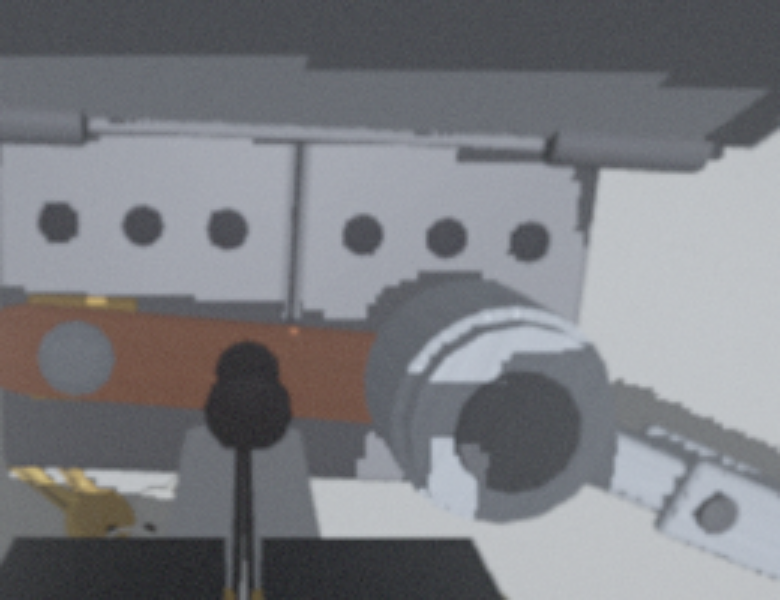

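The wrist crop shows the link almost parallel to the module front, going under the socket at crop (430,400), with the knob against the fingers at (245,400). Pressing it home gently.

Request:
move_arm --dp '[[2,0,0],[2,0,0],[2,0,0],[0,0,0]]' --rotation '[[0,0,0],[0,0,0],[0,0,0],[0,0,0]]' --hand '[0,0,0,0]'

```text
clock: 4.7
eef_pos: [548.9, -30.7, 122.2]
eef_rot: [3.142, 0.009, 0.007]
wrist_force: [-27.8, -4.0, 15.0]
finger_gap: 0.3
finger_force: 14.6
```

Request:
move_arm --dp '[[-8,0,0],[0,0,50],[0,-10,28],[2,-45,0],[2,-45,0],[2,-50,0],[0,-48,0],[0,0,0]]' --rotation '[[0,0,0],[0,0,0],[0,0,0.1],[0,0,0.15],[0,0,0.15],[0,0,0.15],[0,0,0.15],[0,0,0]]' --hand '[0,0,0,0,0,0,0,0]'

```text
clock: 5.7
eef_pos: [549.8, -231.1, 200.1]
eef_rot: [3.141, -0.0, 0.706]
wrist_force: [-0.2, 0.6, -0.7]
finger_gap: 0.6
finger_force: 0.0
```

```bash
cat >> h.py <<'E'
def handle(c,zs=128,crop=None):
    # dark rubber grip: min-area rect of dark elongated blob
    im=c['image'].max(2); m=((im<48)*255).astype(np.uint8)
    return m
E
python3 - <<'E'
from h import *
import pickle
c,s=wrist();save(c,'w2');print(s['eef_pos'],s['eef_rot'])
print(proj(c,(564,-83,147)),proj(c,(507,-211,127)),proj(c,s['eef_pos']))
t=camera('top');pickle.dump(t,open('top1.pkl','wb'));cv2.imwrite('pics/t1.png',cv2.resize(t['image'][185:265,310:430,::-1],None,fx=5,fy=5,interpolation=cv2.INTER_CUBIC))
a=c['image'][:,:,::-1];b=cv2.resize(cv2.imread('pics/t1.png'),(600,400))
cv2.imwrite('pics/m2.png',np.vstack([cv2.resize(a,(512,320)),cv2.resize(b,(512,280))]))
E
```

```text
[ 549.80645289 -231.0742344   200.14149515] [ 3.14115749e+00 -3.15019919e-04  7.05652623e-01]
[187.35406015  86.95756629] [275.41592341 231.47548804] [320.79913101 242.04370204]
```

View pics/m2.png

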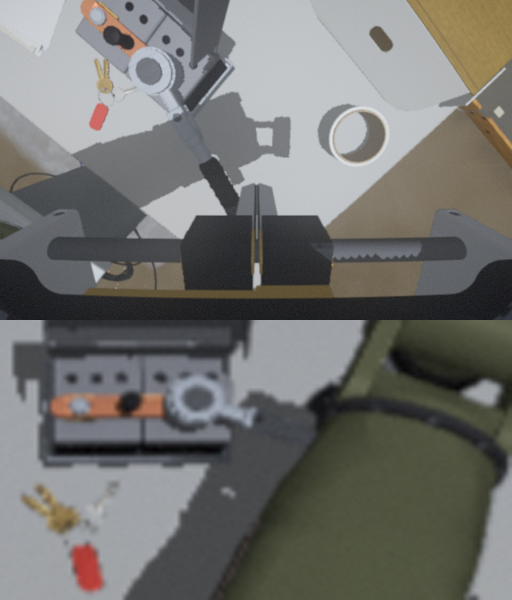

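The wrist view shows the rubber grip left of the fingers, at about full-picture (254,206) to (295,260). The top view shows the link lying home under the socket. Lowering behind the handle.

Request:
move_arm --dp '[[0,0,-45],[0,0,-42],[0,0,0],[-9,4,0],[-9,4,0],[-6,4,0],[-6,3,0],[-6,3,0]]' --rotation '[[0,0,0],[0,0,0],[0,0,0],[0,0,0],[0,0,0],[0,0,0],[0,0,0],[0,0,0]]' --hand '[0,0,0,0,0,0,0,0]'

```text
clock: 6.8
eef_pos: [513.8, -210.5, 113.8]
eef_rot: [3.141, -0.0, 0.707]
wrist_force: [0.8, -1.6, 1.6]
finger_gap: 0.8
finger_force: 0.9
```

Request:
move_arm --dp '[[-6,3,0],[-6,3,0],[-6,3,0],[-6,4,0],[-6,4,0],[-5,4,0],[-5,4,0],[0,0,0]]' --rotation '[[0,0,-0.03],[0,0,-0.03],[0,0,-0.03],[0,0,-0.03],[0,0,-0.03],[0,0,-0.03],[0,0,-0.03],[0,0,0]]' --hand '[0,0,0,0,0,0,0,0]'

```text
clock: 7.8
eef_pos: [473.7, -185.3, 113.5]
eef_rot: [-3.141, 0.0, 0.496]
wrist_force: [0.8, -1.0, 1.0]
finger_gap: 0.6
finger_force: 0.4
```

Request:
move_arm --dp '[[-4,3,0],[-4,4,0],[0,0,0]]' --rotation '[[0,0,0],[0,0,0],[0,0,0]]' --hand '[0,0,0]'

```text
clock: 8.18
eef_pos: [465.7, -178.4, 113.5]
eef_rot: [-3.141, 0.0, 0.497]
wrist_force: [0.3, -0.5, 0.1]
finger_gap: 0.3
finger_force: 0.5
```

Request:
move_arm --dp '[[-3,3,0],[-3,3,0],[0,0,0]]' --rotation '[[0,0,0],[0,0,0],[0,0,0]]' --hand '[0,0,0]'

```text
clock: 8.55
eef_pos: [459.8, -172.4, 113.5]
eef_rot: [-3.141, 0.0, 0.497]
wrist_force: [0.9, -0.8, -0.2]
finger_gap: 0.5
finger_force: 0.5
```

Request:
move_arm --dp '[[-2,2,0],[-2,2,0],[-2,2,0]]' --rotation '[[0,0,0],[0,0,0],[0,0,0]]' --hand '[0,0,0]'

```text
clock: 8.93
eef_pos: [453.9, -166.5, 113.5]
eef_rot: [3.142, -0.0, 0.497]
wrist_force: [2.2, -1.4, -0.3]
finger_gap: 0.2
finger_force: 0.8
```

Request:
move_arm --dp '[[-2,2,0],[-2,2,0]]' --rotation '[[0,0,0],[0,0,0]]' --hand '[0,0]'

```text
clock: 9.18
eef_pos: [450.1, -162.6, 113.6]
eef_rot: [3.141, -0.0, 0.497]
wrist_force: [3.2, -1.9, 2.4]
finger_gap: 0.6
finger_force: 1.7
```

Request:
move_arm --dp '[[-2,2,0],[-1,2,0],[0,0,0]]' --rotation '[[0,0,0],[0,0,0],[0,0,0]]' --hand '[0,0,0]'

```text
clock: 9.55
eef_pos: [447.1, -158.8, 113.8]
eef_rot: [3.14, -0.0, 0.497]
wrist_force: [2.3, -4.3, 3.0]
finger_gap: 0.4
finger_force: 2.3
```

Run:
```python
from h import *
import pickle
c,s=wrist();save(c,'w3');pickle.dump(c,open('w3.pkl','wb'));print(s['eef_pos'],s['wrist_force'])
print(proj(c,(564,-83,147)),proj(c,(564-150*.87,-83-150*.49,130)),proj(c,s['eef_pos']))
S=camera('scene');
cv2.imwrite('pics/m3.png',np.vstack([cv2.resize(c['image'][:300,:,::-1],(640,300)),cv2.resize(S['image'][180:250,280:428,::-1],(634,300),interpolation=cv2.INTER_CUBIC)[:, :].copy() if 0 else cv2.resize(S['image'][180:250,280:428,::-1],(640,300),interpolation=cv2.INTER_CUBIC)]))
```

```text
[ 447.14733791 -158.80497177  113.79826041] [ 2.28839963 -4.3105724   2.96825951]
[296.25538641 -17.71030342] [307.40848962 267.90227605] [320.80286897 242.03844584]
```

View pics/m3.png

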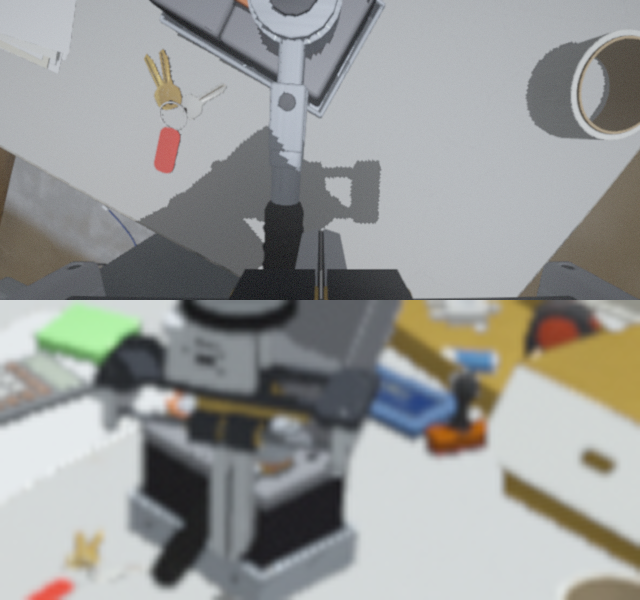

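The wrist view shows the wrench nearly straight: socket (~293,5), break-over pin (287,102), shank end (285,200), grip (282,235). The finger touches the right side of the grip.

Run:
```python
from h import *
import pickle
c=pickle.load(open('w3.pkl','rb'))
pin=onz(c,287,102,146);g=c['image'].astype(int)
# width centres of shank & neck rows
for v in (50,60,95,130,150,190,215,230,245): print(v,np.where(False,0,0), ''.join('%4d'%x for x in g[v,250:330:4].mean(1)))
for p,z in [((290,60),143),((287,102),146),((286.5,180),140),((284,205),140),((282,245),138)]: 
  w=onz(c,*p,z);d=w[:2]-np.array([564,-83]);print(p,w.round(1),np.hypot(*d).round(1),np.arctan2(-d[0],-d[1]).round(3))
```

```text
50 0  150 151 152 151 139  88  89 111 178 186 188 191 192 165  94  91  91  89 118 157
60 0   60  98 134 150 155 155 154 149 179 186 189 191 190 157 156 144 159 157 156 159
95 0  184 182 185 182 185 162 186 186 121 123 122 187 191 192 160  90 126 122  69 128
130 0  184 185 143 119 111 112 182 186 187 188 189 188 190 163 174 184 183 184 185 185
150 0  112 109 111 113 109 105 106 108 110 166 174 177 183 123 184 182 186 184 185 184
190 0  108 108 107 103 104 107 100 102 106 101 104  99  98 107 108 106 106 109 106 133
215 0  101 105 102 103  44  45  47  49  44  43  43  52  46  52 105 105 105 107 103 106
230 0  100 164 180 174  37  40  39  45  49  40  42  50  46  50 106 104 106  94 137 105
245 0   99 100 101  73  42  44  39  42  33  37  33  41  40 104 102 103 102  68  61 106
(290, 60) [534.1 -94.7 143. ] 32.1 1.198
(287, 102) [ 515.9 -102.7  146. ] 52.0 1.183
(286.5, 180) [ 479.8 -119.8  140. ] 91.9 1.159
(284, 205) [ 466.5 -124.9  140. ] 106.2 1.165
(282, 245) [ 443.4 -134.8  138. ] 131.2 1.165
```

Request:
move_arm --dp '[[-1,3,0],[-1,3,0],[0,0,0]]' --rotation '[[0,0,0],[0,0,0],[0,0,0]]' --hand '[0,0,0]'

```text
clock: 10.02
eef_pos: [444.6, -153.3, 113.7]
eef_rot: [3.14, 0.001, 0.497]
wrist_force: [-1.5, -9.8, 5.2]
finger_gap: 0.3
finger_force: 4.5
```

Request:
move_arm --dp '[[-1,3,0],[-1,3,0],[0,0,0]]' --rotation '[[0,0,0],[0,0,0],[0,0,0]]' --hand '[0,0,0]'

```text
clock: 10.4
eef_pos: [442.4, -147.4, 113.6]
eef_rot: [3.141, 0.002, 0.497]
wrist_force: [-3.4, -11.3, 4.5]
finger_gap: 0.3
finger_force: 4.9
```

Run:
```python
from h import *
import pickle
c,s=wrist();save(c,'w4');pickle.dump(c,open('w4.pkl','wb'))
g=c['image'].astype(int).mean(2)
print(proj(c,(564-50*.93,-83-50*.37,146)))
for v in (70,85,100,115,150,180,205,215,230,245):
    print(v,''.join('%4d'%x for x in g[v,220:340:4]))
```

```text
[311.43370084 100.45625274]
70  183 183 182 182 182 180 184 151  99 163 176 118  88  55  57  58  76 112 141 153 138 182 191 188 193 190 146 160 159 162
85  183 185 183 177 167 184 184 183 184 181 183 183 183 183 133 140 182 136  89 183 179 173 163 182 190 183 155 165 164 163
100  196 178 184 182 185 183 185 184 183 183 182 182 184 186 182 184 184 185 166 190 135 123 126 126 168 194 189  70  81 120
115  185 185 184 183 180 183 183 184 185 186 183 183 186 181 184 185 184 160 187 187 193 190 194 192 192 193 152 125 185 176
150  182 183 183 150 114 110 110 109 109 110 111 113 113 109 110 112 154 171 167 174 181 187 186 188 165 183 183 184 184 185
180  106 107 107 104 108 106 106 107 108 108 106 103 106 109 106 102 104 107 105 107 104 136 122 112 109 107 119 184 183 184
205  105 105 107 104 102 105 103 105  99 107 103 103  96  45  46  45  47  74  84  90  76  58 106 105 107 108 107 107 109 110
215  104 108 106  99 104 104 104 101 100 101 101 103  52  44  51  45  47  42  48  53  48  52 100 107 106 103 110 106 105 104
230  104 104 101  99 103 103 101  99 100 171 180 160  36  41  42  46  42  41  45  45  42  61 103 103 102 128 112 127 174 181
245  101 100 101 103  99  97 100 100 102  99  97  37  40  41  41  39  33  38  40  36  93 101 103 103 104  73  96 104 107 107
```

```bash
cat >> h.py <<'E'
def bend(c,pts):
    S=np.array([564,-83.]);W=[onz(c,*p,z)[:2] for p,z in pts]
    h=lambda d:np.arctan2(-d[0],-d[1])
    return 'sock-pin %.3f r%.1f'%(h(W[0]-S),np.hypot(*(W[0]-S))),['pin-g %.3f'%h(w-W[0]) for w in W[1:]]
E
python3 - <<'E'
from h import *
import pickle
for n,P in (('w3',[((287,102),146),((285,215),140),((283,230),139),((282,245),138)]),('w4',[((306,101),146),((287.5,215),140),((286,230),139),((283,245),138)])):
    print(bend(pickle.load(open(n+'.pkl','rb')),P))
E
```

```text
('sock-pin 1.183 r52.0', ['pin-g 1.135', 'pin-g 1.149', 'pin-g 1.154'])
('sock-pin 1.244 r50.7', ['pin-g 1.264', 'pin-g 1.256', 'pin-g 1.261'])
```

Request:
move_arm --dp '[[-1,3,0],[-1,3,0],[-1,3,0],[-1,3,0],[0,0,0]]' --rotation '[[0,0,0],[0,0,0],[0,0,0],[0,0,0],[0,0,0]]' --hand '[0,0,0,0,0]'

```text
clock: 11.08
eef_pos: [438.2, -135.4, 113.5]
eef_rot: [3.141, 0.002, 0.497]
wrist_force: [-3.8, -10.6, 4.2]
finger_gap: 0.3
finger_force: 5.4
```

Run:
```python
from h import *
import pickle
c,s=wrist();save(c,'w5');pickle.dump(c,open('w5.pkl','wb'))
g=c['image'].astype(int).mean(2)
for v in (85,100,115,130,150,215,230,245):
    print(v,''.join('%4d'%x for x in g[v,220:340:4]))
```

```text
85  185 184 185 183 183 184 182 182 183 183 183 184 183 182 185 184 154 101 172 176 104  61  64  59  62  70 156 185 194 193
100  183 180 144 197 209 181 187 184 185 185 186 183 182 184 186 185 182 184 185 180 185 183 115  98 135 195 194 148 123 141
115  186 186 184 185 185 183 186 184 184 183 185 185 185 184 183 184 183 184 184 181 183 115 115 167 193 193 176 111 120 112
130  186 183 184 185 183 184 183 183 184 158 110 111 113 111 112 110 183 187 183 146 109 118 185 188 193 191 192 191 192 191
150  182 184 184 150 108 110 113 110 108 110 111 112 109 109 108 109 110 108 108 111 157 170 168 185 190 188 189 188 177 184
215  104 104 102 106 105 105 108  99 105 105 100 104  98  43  44  49  48  46  43  44  55  54  48 100 105 106 105 110 107 108
230  104 103 104 100 103 103 105 104 100 139 101  89  36  41  43  45  43  41  46  47  47  49 104 103 107 106 113 131 173 184
245  102 100 101 100 100 102 101 101 104 101  53  34  35  33  42  44  45  40  39  37 122 103 105 101 105  71  96 105 106 110
```

Run:
```python
from h import *
import pickle
c=pickle.load(open('w5.pkl','rb'));g=c['image'].astype(int).mean(2)
for v in range(90,130,5): print(v,''.join('%4d'%x for x in g[v,316:360:3]))
for p in (331,334,336): print(bend(c,[((p,108),146),((290,215),140),((287,230),139),((280,245),138)]))
```

```text
90   62  94 185 195 195 192 175 168 188 188 150 163 164 162 163
95  106 164 194 193 196 201 194 197 197 190 174 158 162 163 148
100  135 188 195 189 148 121 117 166 196 196 194 195 183 135 155
105  177 194 192 118 123 128 134 129 147 195 196 194 149 165 170
110  191 193 187 117 124 124 125 126 143 195 194 164 162 174 185
115  193 192 195 140 111 119 122 129 193 195 183 162 174 185 184
120  190 191 193 192 194 194 196 190 194 192 146 171 185 185 187
125  189 196 190 191 193 193 194 193 193 167 184 184 184 186 187
('sock-pin 1.245 r51.9', ['pin-g 1.449', 'pin-g 1.428', 'pin-g 1.439'])
('sock-pin 1.217 r51.7', ['pin-g 1.471', 'pin-g 1.448', 'pin-g 1.456'])
('sock-pin 1.198 r51.6', ['pin-g 1.486', 'pin-g 1.461', 'pin-g 1.467'])
```

Handle broke over (bend ≈0.25) and the bolt angle did not change between the last two steps, so it is seated. Backing off slowly.

Request:
move_arm --dp '[[1,-4,0],[1,-4,0],[1,-4,0],[2,-4,0],[2,-4,0],[3,-10,0],[10,-20,0],[10,-15,40],[0,10,50],[0,0,0]]' --rotation '[[0,0,0],[0,0,0],[0,0,0],[0,0,0],[0,0,0],[0,0,0],[0,0,0],[0,0,-0.05],[0,0,-0.1],[0,0,0]]' --hand '[0,0,0,0,0,0,0,0,0.3,0.6]'

```text
clock: 12.38
eef_pos: [469.8, -189.8, 206.1]
eef_rot: [3.139, -0.003, 0.346]
wrist_force: [1.1, 0.3, -1.0]
finger_gap: 17.1
finger_force: 0.0
```

Run:
```python
from h import *
import pickle
c,s=wrist();save(c,'w6');pickle.dump(c,open('w6.pkl','wb'));print(s['eef_pos'],s['eef_rot'],s['finger_gap'])
print(proj(c,(564,-83,147)),proj(c,(564-77*.93,-83-77*.37,143)))
```

```text
[ 469.7966815  -189.77892046  206.13472491] [ 3.13904332e+00 -2.97820179e-03  3.46206008e-01] 17.069532589295083
[232.6429758   63.26118916] [243.41713954 161.55431976]
```

View pics/w6.png

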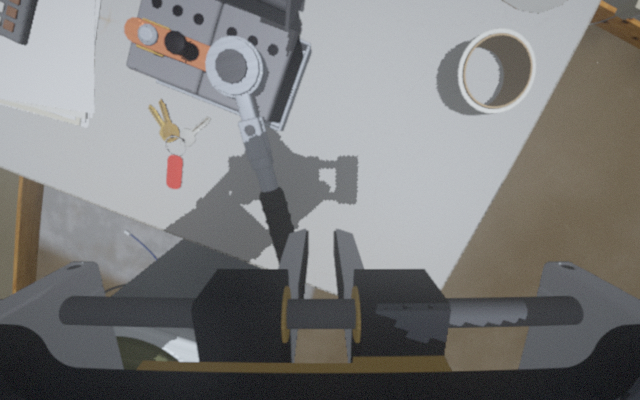

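The wrist view shows the wrench straight again: socket (235,65), pin (251,128), shank middle (~260,162), grip start (268,192), grip (276,215).

Run:
```python
from h import *
import pickle
c=pickle.load(open('w6.pkl','rb'));g=c['image'].astype(int).mean(2)
for v in (65,145,155,165,175,185,200,215): print(v,''.join('%4d'%x for x in g[v,210:310:4]))
for p,z in [((235,65),147),((251,128),146),((260,162),143),((268,192),143),((276,215),140)]:
    w=onz(c,*p,z);d=w[:2]-np.array([564,-83]);print(p,w.round(1),np.hypot(*d).round(1),np.arctan2(-d[0],-d[1]).round(3))
```

```text
65  185 178 115 118 117 116 117 123 122 127 195 196 147 155 131 156 156 156 156 102  54  57  60 183 132
145  186 188 189 188 188 188 187 191 186 110 112 110 110 113 109 108 114 115 115 151 187 188 186 191 189
155  188 188 189 188 189 187 172 160 131 111 109 111 114 109 106 101 114 112 116 112 113 111 119 154 188
165  187 189 189 189 188 112 117 112 113 113 111 106 112 111 111 104 111 111 113 111 111 111 115 112 115
175  187 188 188 186 115 113 114 114 114 110 111 112 106 108 107 107 103 114 110 113 114 110 109 110 112
185  188 156 113 115 114 112 116 113 114 110 111 110 109 109 106 108 104 104 110 110 110 111 112 112 109
200  114 116 110 110 112 113 110 113 111 108 105 166 169  57  52  55  57  52  57  98 110 112 112 112 112
215  110 111 106 112 110 111 107 113 107 108 111 183 185 187  62  53  51  54  56  53  72 110 110 107 133
(235, 65) [563.4 -85.1 147. ] 2.2 0.284
(251, 128) [ 521.5 -110.4  146. ] 50.6 0.997
(260, 162) [ 496.8 -125.   143. ] 79.3 1.012
(268, 192) [ 474.  -139.2  143. ] 106.1 1.012
(276, 215) [ 455.2 -152.   140. ] 128.8 1.005
```

Request:
move_arm --dp '[[10,22,0],[10,22,0],[9,21,0],[0,0,-40],[0,0,-35],[0,0,-13],[0,0,0]]' --rotation '[[0,0,0.075],[0,0,0.07],[0,0,0.07],[0,0,0],[0,0,0],[0,0,0],[0,0,0]]' --hand '[0.65,0.65,0.65,0.65,0.65,0.65,0.65]'

```text
clock: 13.3
eef_pos: [497.5, -124.6, 114.7]
eef_rot: [-3.14, 0.001, 0.562]
wrist_force: [0.3, 0.7, 0.4]
finger_gap: 61.3
finger_force: 0.0
```

Request:
move_arm --dp '[[0,0,0],[0,0,0],[0,0,0],[0,0,0],[0,0,0]]' --rotation '[[0,0,0],[0,0,0],[0,0,0],[0,0,0],[0,0,0]]' --hand '[0.3,0.15,0.1,0.1,0.1]' --newtons 30

```text
clock: 13.92
eef_pos: [497.8, -124.4, 115.5]
eef_rot: [-3.141, 0.0, 0.562]
wrist_force: [-2.4, 2.1, 1.6]
finger_gap: 17.8
finger_force: 30.0
```

Request:
move_arm --dp '[[0,0,0],[0,0,5],[0,0,0],[0,0,0],[0,0,0],[0,0,0]]' --rotation '[[0,0,0],[0,0,0],[0,0,0],[0,0,0],[0,0,0],[0,0,0]]' --hand '[0.35,0.35,0.1,0.1,0.1,0.1]' --newtons 40

```text
clock: 14.68
eef_pos: [497.9, -124.4, 120.4]
eef_rot: [-3.141, 0.0, 0.562]
wrist_force: [-2.4, 2.2, 3.0]
finger_gap: 17.8
finger_force: 40.0
```

Request:
move_arm --dp '[[0,0,6],[0,0,8],[0,0,8],[0,0,10],[0,0,10],[0,0,10],[0,0,10],[0,0,0]]' --rotation '[[0,0,0],[0,0,0],[0,0,0],[0,0,0],[0,0,0],[0,0,0],[0,0,0],[0,0,0]]' --hand '[0.1,0.1,0.1,0.1,0.1,0.1,0.1,0.1]'

```text
clock: 15.68
eef_pos: [498.3, -124.7, 183.3]
eef_rot: [3.141, -0.001, 0.562]
wrist_force: [0.4, 0.6, -2.8]
finger_gap: 18.0
finger_force: 40.0
```

Request:
move_arm --dp '[[-4,-8,0],[-7,-13,0],[-7,-13,0],[-7,-13,0],[-7,-13,0],[-7,-13,0],[-7,-13,0],[-7,-10,0],[0,0,0]]' --rotation '[[0,0,0.06],[0,0,0.07],[0,0,0.07],[0,0,0.07],[0,0,0.07],[0,0,0.07],[0,0,0.07],[0,0,0.07],[0,0,0]]' --hand '[0.1,0.1,0.1,0.1,0.1,0.1,0.1,0.1,0.1]'

```text
clock: 16.8
eef_pos: [444.7, -220.9, 182.2]
eef_rot: [-3.141, -0.0, 1.11]
wrist_force: [-0.2, 0.6, -2.6]
finger_gap: 18.0
finger_force: 40.0
```

Request:
move_arm --dp '[[0,0,-15],[0,0,-25],[0,0,-25],[0,0,-25],[0,0,-25],[0,0,-20],[0,0,-13],[0,0,-8],[0,0,-5],[0,0,0]]' --rotation '[[0,0,0],[0,0,0],[0,0,0],[0,0,0],[0,0,0],[0,0,0],[0,0,0],[0,0,0],[0,0,0],[0,0,0]]' --hand '[0.1,0.1,0.1,0.1,0.1,0.1,0.1,0.1,0.1,0.1]'

```text
clock: 18.05
eef_pos: [445.1, -220.6, 21.5]
eef_rot: [3.141, -0.0, 1.112]
wrist_force: [-0.5, -0.0, -2.0]
finger_gap: 17.3
finger_force: 40.0
```

Not yet touching; lowering slowly.

Request:
move_arm --dp '[[0,0,-4],[0,0,-3],[0,0,-2],[0,0,-2],[0,0,0]]' --rotation '[[0,0,0],[0,0,0],[0,0,0],[0,0,0],[0,0,0]]' --hand '[0.1,0.1,0.1,0.1,0.1]'

```text
clock: 18.68
eef_pos: [445.2, -220.6, 10.6]
eef_rot: [3.141, 0.0, 1.112]
wrist_force: [2.3, 0.7, 0.2]
finger_gap: 17.5
finger_force: 40.0
```

Request:
move_arm --dp '[[0,0,-2],[0,0,-2],[0,0,0]]' --rotation '[[0,0,0],[0,0,0],[0,0,0]]' --hand '[0.1,0.1,0.1]'

```text
clock: 19.05
eef_pos: [445.3, -220.7, 7.8]
eef_rot: [3.141, 0.0, 1.112]
wrist_force: [-6.2, 5.3, 22.9]
finger_gap: 17.7
finger_force: 40.0
```

Request:
move_arm --dp '[[0,0,2],[0,0,0],[0,0,0],[0,0,0],[0,0,20],[0,0,50],[0,0,60],[0,0,60],[0,0,0]]' --rotation '[[0,0,0],[0,0,0],[0,0,0],[0,0,0],[0,0,0],[0,0,0],[0,0,0],[0,0,0],[0,0,0]]' --hand '[0.1,0.3,0.5,0.5,0.5,0.5,0.5,0.5,0.5]'

```text
clock: 20.18
eef_pos: [446.4, -221.4, 202.6]
eef_rot: [3.134, 0.001, 1.112]
wrist_force: [0.1, -0.0, -1.0]
finger_gap: 46.9
finger_force: 0.0
```

Run:
```python
from h import *
c,s=wrist();save(c,'w7');print(s['eef_pos'],s['eef_rot'])
```

```text
[ 446.38198234 -221.40468657  202.61699228] [3.13390792e+00 5.67932683e-04 1.11182248e+00]
```

View pics/w7.png

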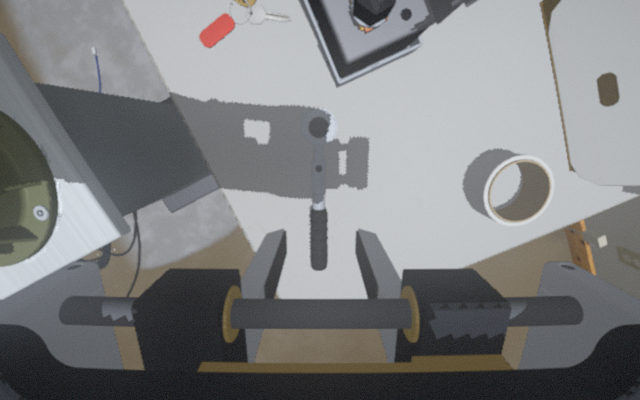

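The wrench lies flat on the desk in front and to the right: socket (318,125), grip (319,240). It is clear of the module and the tape. Next, the cover from behind.

Request:
move_arm --dp '[[0,0,50],[0,0,55],[20,15,20],[32,25,0],[32,26,0],[32,26,0],[32,26,0],[32,26,0],[32,26,0],[32,26,0]]' --rotation '[[0,0,-0.1],[0,0,-0.1],[0,0,-0.11],[0,0,-0.11],[0,0,-0.11],[0,0,-0.11],[0,0,-0.11],[0,0,-0.12],[0,0,-0.12],[0,0,-0.12]]' --hand '[0,0,0,0,0,0,0,0,0,0]'

```text
clock: 21.48
eef_pos: [689.9, -23.7, 320.8]
eef_rot: [-3.141, 0.003, -0.002]
wrist_force: [0.4, -1.0, -0.2]
finger_gap: 0.6
finger_force: 0.0
```

Request:
move_arm --dp '[[0,0,-40],[0,0,-40],[0,0,-35],[0,0,-15],[0,0,0],[-10,0,0],[-10,0,0],[-8,0,0]]' --rotation '[[0,0,0],[0,0,0],[0,0,0],[0,0,0],[0,0,0],[0,0,0],[0,0,0],[0,0,0]]' --hand '[0,0,0,0,0,0,0,0]'

```text
clock: 22.48
eef_pos: [661.2, -24.7, 195.0]
eef_rot: [3.141, -0.002, 0.002]
wrist_force: [0.9, -0.4, 0.5]
finger_gap: 0.3
finger_force: 0.3
```

Request:
move_arm --dp '[[-8,0,0],[-8,0,0],[-8,0,0],[-8,0,0],[-8,0,0],[-8,0,0],[-8,0,0],[-6,0,0],[-6,0,0],[0,0,0]]' --rotation '[[0,0,0],[0,0,0],[0,0,0],[0,0,0],[0,0,0],[0,0,0],[0,0,0],[0,0,0],[0,0,0],[0,0,0]]' --hand '[0,0,0,0,0,0,0,0,0,0]'

```text
clock: 23.72
eef_pos: [592.8, -24.6, 193.6]
eef_rot: [-3.142, -0.0, 0.002]
wrist_force: [-0.1, 0.1, 0.0]
finger_gap: 0.4
finger_force: 0.0
```

Request:
move_arm --dp '[[0,0,40],[0,0,50],[-30,20,20],[-50,40,0],[-50,40,0],[-50,40,0],[-40,40,0],[0,30,0],[0,0,0],[0,0,0]]' --rotation '[[0,0,0],[0,0,0],[0,0,0],[0,0,0],[0,0,0],[0,0,0],[0,0,0],[0,0,0],[0,0,0],[0,0,0]]' --hand '[0,0,0,0,0,0,0,0,0,0]'

```text
clock: 24.98
eef_pos: [376.8, 182.1, 303.4]
eef_rot: [3.141, 0.0, 0.002]
wrist_force: [0.3, -0.3, 0.1]
finger_gap: 0.3
finger_force: 0.0
```

Run:
```python
from h import *
c=camera('top');save(c,'t9');s=camera('scene');save(s,'s9');g=c['image'].astype(int).mean(2)
k=lambda x,y,z:proj(c,np.array([577.2-.5+x*.9994+y*.035,-42.5-x*.035+y*.9994,z]))
for y in (60,0,-60):
  print('y',y,[int(g[int(round(v)),int(round(u))]) for u,v in [k(x,y,151) for x in range(-90,90,8)]])
print([int(g[int(round(v)),int(round(u))]) for u,v in [k(0,y,151) for y in range(-110,115,8)]])
print(k(-48,79,151),k(-48,-79,151),k(42,79,151),manip.read_state()['clock'])
gs=s['image'].astype(int).mean(2)
for z in (200,151,140):
  print(z,[int(gs[int(round(v)),int(round(u))]) for u,v in [proj(s,(530+ i*8,-42,z)) for i in range(18)]])
```

```text
y 60 [158, 155, 90, 39, 28, 65, 119, 121, 118, 118, 117, 119, 118, 119, 118, 80, 79, 127, 157, 156, 156, 156, 156]
y 0 [159, 155, 75, 28, 73, 65, 121, 120, 118, 62, 69, 96, 98, 117, 119, 118, 124, 155, 156, 157, 156, 156, 157]
y -60 [159, 156, 79, 68, 30, 49, 121, 122, 121, 118, 121, 119, 120, 119, 119, 93, 81, 122, 157, 157, 157, 155, 157]
[157, 156, 157, 158, 132, 119, 120, 120, 119, 113, 114, 82, 113, 113, 66, 112, 114, 63, 114, 117, 120, 119, 120, 119, 76, 70, 152, 156, 157]
[320.27713338 217.38900572] [367.95126801 217.17223194] [320.14933836 190.97079393] 25.075
200 [170, 167, 161, 165, 196, 212, 212, 184, 180, 234, 240, 218, 217, 172, 167, 178, 199, 178]
151 [137, 170, 170, 148, 134, 135, 137, 138, 167, 170, 170, 177, 181, 169, 168, 168, 170, 168]
140 [92, 108, 157, 170, 167, 144, 152, 134, 138, 144, 170, 170, 170, 172, 168, 168, 169, 169]
```

The top-view pixels show the cover plate over the whole pack. Checking its height by a light touch near the front edge, where contact should come at about z=151.

Request:
move_arm --dp '[[40,-55,0],[40,-55,0],[40,-55,0],[48,-57,0],[0,0,-50],[0,0,-50],[0,0,-30],[0,0,-12],[0,0,0]]' --rotation '[[0,0,0],[0,0,0],[0,0,0],[0,0,0],[0,0,0],[0,0,0],[0,0,0],[0,0,0],[0,0,0]]' --hand '[0,0,0,0,0,0,0,0,0]'

```text
clock: 26.2
eef_pos: [527.2, -17.4, 161.6]
eef_rot: [-3.142, 0.0, 0.001]
wrist_force: [0.8, -0.2, 0.7]
finger_gap: 0.4
finger_force: 0.0
```

Request:
move_arm --dp '[[0,0,-3],[0,0,-2],[0,0,-2],[0,0,0]]' --rotation '[[0,0,0],[0,0,0],[0,0,0],[0,0,0]]' --hand '[0,0,0,0]'

```text
clock: 26.7
eef_pos: [527.1, -16.9, 154.5]
eef_rot: [-3.142, -0.0, 0.002]
wrist_force: [-0.3, -0.2, 0.1]
finger_gap: 0.6
finger_force: 0.0
```

Request:
move_arm --dp '[[0,0,5],[18,-15,0],[0,0,-5],[0,0,-2],[0,0,-2],[0,0,0]]' --rotation '[[0,0,0],[0,0,0],[0,0,0],[0,0,0],[0,0,0],[0,0,0]]' --hand '[0,0,0,0,0,0]'

```text
clock: 27.45
eef_pos: [544.7, -31.5, 151.2]
eef_rot: [3.142, 0.0, 0.002]
wrist_force: [-5.4, 0.9, 7.8]
finger_gap: 0.7
finger_force: 4.0
```

Contact came at z ≈151, so the cover is fully shut. Retreating.

Request:
move_arm --dp '[[0,0,40],[0,0,55],[-30,40,40],[-30,50,0],[0,0,0],[0,0,0]]' --rotation '[[0,0,0],[0,0,0],[0,0,0],[0,0,0],[0,0,0],[0,0,0]]' --hand '[0,0,0,0,0,0]'

```text
clock: 28.2
eef_pos: [485.8, 57.1, 284.5]
eef_rot: [3.141, -0.0, 0.002]
wrist_force: [0.6, -0.3, 0.2]
finger_gap: 0.7
finger_force: 0.0
```

```bash
python3 -c "
from cell import manip
print(manip.read_state()['wrist_force'],manip.sign_off())"
```

```text
the job is handed in; nothing more can be done
[ 0.60230407 -0.267721    0.20078116] None
```

I handed the job in at about 28 s, with no verdict returned: link home, bolt seated, handle broken over to about 0.25 rad, wrench flat on the desk in front of the module to its right, and cover shut (checked by touch at 151 mm).

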